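# Push the ball bearing into its seat in the gearbox cover

### The arm

A 6-joint arm with a two-finger parallel gripper is mounted at the origin on a cart in front of the work surface, level with it; the furniture and walls round the work are solid. World frame = base frame: x ahead of the robot, y to its left, z up, the work surface at z = 0. Lengths are in mm, angles in rad, forces in N, time in s.
With the tool pointing down it reaches from about 325 to 875 mm from the base axis. Payload 4.4 kg.
Tool frame: the origin (TCP) lies on the centre line of the jaws, within the pads' length; the fingertips stand ahead of it and the grasp point (between the pads) lies 6 mm ahead of it (ctrl.tcp_to_tips is the z of the fingertips in the tool frame, in mm); z points along the fingers, y is the direction in which the jaws open and shut (so a half turn about z gives the same grasp; the last joint's range is limited). The gripper opens to 85 mm and grips with 20 to 120 N. Pads are 22 mm wide; open, the fingers measure 114 mm over their backs; the gripper's body (76 mm by 85 mm) begins 54 mm behind the grasp point. The pads swing forward as they close: fully open they stand 13 mm farther back than shut.
Start: joints at [-1.296, 0.207, 1.542, -0, 1.393, -0.15], TCP at [236.968, -523.902, 256.282] pointing down, gripper open.
Joint ranges: [-2.73, 2.73], [-0.86, 2.22], [0.23, 2.46], [-1.11, 4.25], [0.08, 2.63], [-2.82, 2.82]. Speed limits (rad/s): [2.79, 2.79, 3.14, 3.14, 3.14, 3.14].

### API

Orientations are given as a 3x3 rotation matrix whose columns are the frame's x, y, z axes.
In Python, from plant import ctrl, sensors, optics gives the robot as it stands. Calls block until the motion is done:
- ctrl.move_ptp(position, orientation): joint-space move of the TCP to a pose.
- ctrl.move_l(position, rot=None, vel=150, threshold=None): straight line of the TCP; rot=None keeps the orientation; vel is the mean speed in mm/s. With threshold (N) it stops when the force on the tool has changed by that much, and returns True; else False.
- ctrl.set_joints(angles): joint-space move.
- ctrl.gripper_to(opening, force=None): finger opening in mm; force is the grip in N (None keeps the last); returns when the fingers have stopped.
- ctrl.hold(seconds).
- ctrl.solve_ik(position, orientation): joint angles nearest the present ones, or None.
- sensors.read_state(): the state.
- optics.grab_frame(name): name is "scene" or "top"; returns (picture, depth): 384x512x3 uint8, red, green, blue; 384x512 float32, mm along the optical axis (not along the pixel's ray), 0 where there is no reading.
- optics.camera_params(name): a dict with "mtx" (3x3 intrinsics, pixels), "R" (3x3) and "t" (3): a world point X has camera coordinates R X + t. Camera axes: x right, y down, z forward; pixel columns grow to the right and rows downward; lengths in mm; the calibration is good to about 2 mm. A picture is of the moment at which its call begins. camera_params takes no time and is no camera call.
A pose or a line that the arm cannot do raises ctrl.MotionError and nothing moves.
- ctrl.finish_job(): hands the job in, once; it reports no verdict.
The state is a dict: "t": time; "q": joint angles; "qvel": joint speeds; "tau": joint torques, N m; "eef_pos": TCP position; "eef_rot": TCP orientation; "force": force on the tool from outside, world axes, zero at the start; "wrist_torque": the same for the moment, N m; "grip_width": finger opening in mm.
Only numpy, scipy, OpenCV 4.12 (cv2) and the standard library are available. Lean on these libraries where they do the work, as an engineer would, in place of code of your own. Each camera call takes 0.05 s, during which the arm holds its last target. There are 200 camera calls.

### The job

Two ball bearings lie on the gearbox cover. Push the larger one across the cover with the fingers until it drops over the edge of the round seat and sits flat on the bottom; slide it only, do not pick it up. Leave the small bearing, the two tins and the chisel where they are, and finish with the hand clear.

Things in the scene. Friction and masses are not known exactly. Their poses are not given: they have to be found in the camera images.
- end_cover: flat dark metal gearbox end cover lying fixed on the bench, 150 x 300 x 21 mm (its x, y, z); origin at the centre of its underside, z up; its long side (y) lies roughly across the robot's view. Its top, 21 mm above the bench, is flat and smooth (corner and side screws are flush). In its middle is the round bearing seat.
- seat (a point): centre of the mouth of the bearing seat, level with the cover's top. The seat is a round recess, 77 mm in diameter and 9 mm deep, with a slightly chamfered rim and a bare steel floor; a 44 mm shaft bore goes on down through its floor.
- large_bearing: the larger ball bearing, plain steel ring, 72 mm outside diameter, 18 mm thick, about 0.3 kg, lying flat and loose on the cover at one end of it, about 11 cm from the seat; origin at the centre of its underside, z up. When seated its origin is 9 mm below the cover's top and it stands 9 mm proud.
- small_bearing: the smaller ball bearing, 52 mm outside diameter, 15 mm thick, lying loose on the cover at the other end, about 11 cm from the seat; origin at the centre of its underside. It does not belong in this seat and must stay.
- grease_tin: round tin 69 mm in diameter, 61 mm high, standing on the bench left of the cover; origin at the centre of its underside; stays
- rivet_tin: low round tin 61 mm in diameter, 37 mm high, standing on the bench right of the cover; origin at the centre of its underside; stays
- chisel: steel chisel 170 mm long, 17 mm thick, lying on the bench right of the cover; origin at the middle of its underside; stays

How it is judged:
By the outcome, as a careful person would: the job done as asked, in the order asked, and still so for the second after the job is handed in, with the robot touching nothing.
It also fails if it takes over 40 s, if anything falls off the work surface, if the arm or the gripper's body presses on something with over 40 N, if the wrist force passes 120 N, or if a joint passes its speed limit or range.

## Working session

There is one attempt and no reset: what is moved stays moved. The work goes in short steps, each a Python script; the robot and the scene stay as the last script left them, time stands still between calls to the robot, and variables do not carry over. Pictures are saved under pics/ and viewed, about 8 in all and at most 12, crops included, and the job is handed in when it is done.

```bash
mkdir -p pics; ls
python3 - <<'E'
from plant import ctrl, sensors, optics
import cv2,numpy as np
for n in("scene","top"):
    p,d=optics.grab_frame(n); cv2.imwrite(f"pics/{n}0.png",p[:,:,::-1]); np.savez(f"{n}0.npz",p=p,d=d)
    c=optics.camera_params(n); print(n,c["mtx"].round(1).tolist(),c["R"].round(3).tolist(),c["t"].round(1).tolist())
s=sensors.read_state();print(s["t"],s["eef_rot"].round(3) if hasattr(s["eef_rot"],'round') else s["eef_rot"],s["grip_width"],ctrl.tcp_to_tips)
E
```

```text
pics
scene [[432.0, 0.0, 256.4], [0.0, 432.0, 188.9], [0.0, 0.0, 1.0]] [[-0.869, -0.495, 0.017], [-0.372, 0.628, -0.683], [0.327, -0.6, -0.73]] [464.6, 281.9, 953.9]
top [[455.3, 0.0, 255.4], [0.0, 455.3, 195.1], [0.0, 0.0, 1.0]] [[0.016, -1.0, 0.011], [-0.996, -0.017, -0.085], [0.085, -0.01, -0.996]] [-49.5, 565.8, 1318.2]
0.1 [[ 0.911  0.412 -0.001]
 [ 0.412 -0.911  0.002]
 [ 0.    -0.002 -1.   ]] 85.55594997455384 25.0
```

View pics/top0.png

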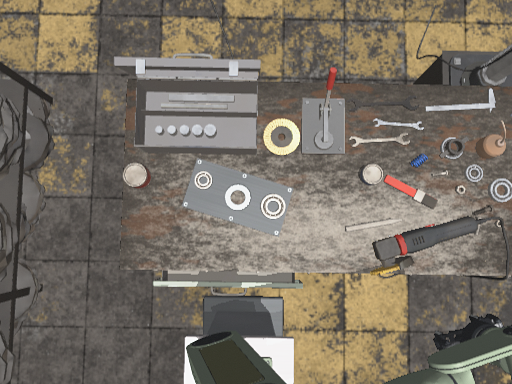

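View pics/scene0.png

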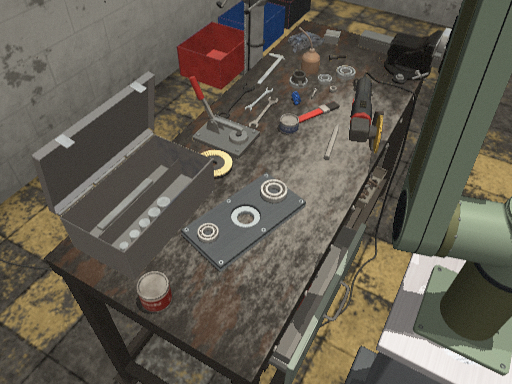

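The top view shows the cover with its seat at about (238,197). The large bearing is at (272,206), the small one at (203,180), the grease tin at (135,175) and the rivet tin at (372,173). The chisel is at about (373,224). The scene view agrees. Next I measure the circles in both views.

```bash
cat > h.py <<'E'
import cv2,numpy as np
from plant import ctrl,sensors,optics
def ray(n,uv,z):
    c=optics.camera_params(n);R,t=np.array(c["R"]),np.array(c["t"]).ravel()
    d=R.T@np.linalg.inv(c["mtx"])@np.array([uv[0],uv[1],1.]);o=-R.T@t
    return (o+d*(z-o[2])/d[2])
def rect(n,p,x0,x1,y0,y1,z,s=3):
    """orthographic view of plane z, s px/mm; row=(x1-x)*s, col=(y1-y)*s"""
    c=optics.camera_params(n);R,t=np.array(c["R"]),np.array(c["t"]).ravel()
    W,H=int((y1-y0)*s),int((x1-x0)*s)
    cor=np.array([[x1,y1,z],[x1,y0,z],[x0,y0,z],[x0,y1,z]],float)
    q=(np.array(c["mtx"])@(R@cor.T+t[:,None])).T;q=(q[:,:2]/q[:,2:]).astype(np.float32)
    M=cv2.getPerspectiveTransform(q,np.float32([[0,0],[W,0],[W,H],[0,H]]))
    return cv2.warpPerspective(p,M,(W,H),flags=cv2.INTER_CUBIC)
E
python3 - <<'E'
from h import *
for n,pts in(("top",dict(seat=(238,197),L=(272,206),S=(203,180))),("scene",dict(seat=(245,216),L=(273,189),S=(208,232)))):
    f=np.load(n+"0.npz");p,d=f["p"],f["d"]
    g=cv2.cvtColor(p,cv2.COLOR_RGB2GRAY)
    for k,zz in(("seat",12),("L",39),("S",36)):
        print(n,k,ray(n,pts[k],zz).round(1), "depth",d[pts[k][1],pts[k][0]])
    # cover mask: everything brighter than 150 within cover
    m=(g>140).astype(np.uint8)
    cs,_=cv2.findContours(m,cv2.RETR_EXTERNAL,cv2.CHAIN_APPROX_NONE)
    for c in cs:
        if cv2.contourArea(c)<60: continue
        (u,v),ax,an=cv2.fitEllipse(c)
        for k in pts:
            if np.hypot(u-pts[k][0],v-pts[k][1])<8:
                z={"seat":12,"L":39,"S":36}[k]; print(" ell",k,(round(u,1),round(v,1)),np.round(ax,1),ray(n,(u,v),z).round(1))
c=ray("top",(238,197),21)
a=[rect(n,np.load(n+"0.npz")["p"],c[0]-110,c[0]+110,c[1]-165,c[1]+165,21,2) for n in("top","scene")]
print(c); cv2.imwrite("pics/r0.png",cv2.resize(np.vstack(a),None,fx=.68,fy=.68)[:,:,::-1])
E
```

```text
top seat [561.   11.3  12. ] depth 1366.8304
top L [534.2 -88.9  39. ] depth 1339.6436
top S [607.3 114.   36. ] depth 1348.4153
scene seat [563.7   9.9  12. ] depth 1136.6418
scene L [535.4 -89.1  39. ] depth 1176.7324
scene S [605.6 116.3  36. ] depth 1076.5038
 ell S (207.6, 231.1) [16.7 20.5] [608.1 114.5  36. ]
 ell seat (245.1, 216.3) [20.4 28.1] [562.8  10.7  12. ]
[560.26755244  11.02292708  21.        ]
```

View pics/r0.png

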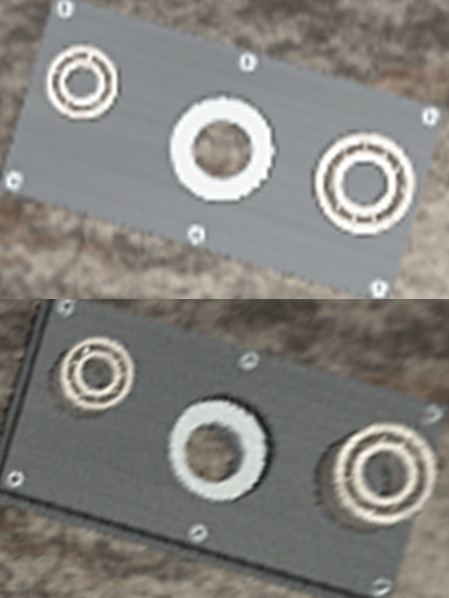

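The rectified crops show the seat as a white ring in the middle, the large bearing to its right near the cover's end, and the small one to its left. Now I fit the centres precisely.

```bash
cat >> h.py <<'E'
def circ(n,p,xy,z,r,thr=165,s=4):
    """bright ring centre near xy on plane z: returns world xy, dia by ellipse axes"""
    w=int(r+12);x,y=xy
    g=cv2.cvtColor(rect(n,p,x-w,x+w,y-w,y+w,z,s),cv2.COLOR_RGB2GRAY)
    m=cv2.morphologyEx((g>thr).astype(np.uint8),cv2.MORPH_CLOSE,np.ones((9,9)))
    yy,xx=np.mgrid[:m.shape[0],:m.shape[1]]; m[np.hypot(xx-w*s,yy-w*s)>(r+7)*s]=0
    cs,_=cv2.findContours(m,cv2.RETR_EXTERNAL,cv2.CHAIN_APPROX_NONE)
    if not cs: return None
    c=cv2.convexHull(max(cs,key=cv2.contourArea))
    (u,v),ax,_=cv2.fitEllipse(c)
    return np.array([x+w-(v+.5)/s,y+w-(u+.5)/s]),np.round(np.array(ax)/s,1)
def all3(n,p,seat,L,S,zL=39):
    for k,xy,z,r in(("seat",seat,14,38),("L",L,zL,36),("S",S,36,26)):
        for thr in(140,165):
            q=circ(n,p,xy,z,r,thr)
            print(n,k,thr,None if q is None else (q[0].round(1),q[1]))
E
python3 - <<'E'
from h import *
for n in("top","scene"):
    p=np.load(n+"0.npz")["p"]; all3(n,p,(562,11),(534,-89),(607,114))
# cover screws (holes) from top at z=21: rect picture pixel coords -> bolts
p=np.load("top0.npz")["p"]
f=np.load("top0.npz")["d"]
# cover outline: gray low-saturation mask
c=(560,11);s=3;g=rect("top",p,c[0]-130,c[0]+130,c[1]-190,c[1]+190,21,s)
hsv=cv2.cvtColor(g,cv2.COLOR_RGB2HSV);print(hsv[390-0,570-180],hsv[390+0,570+150])
m=((hsv[...,0]>90)&(hsv[...,0]<140)&(hsv[...,1]>15)).astype(np.uint8)
m=cv2.morphologyEx(m,cv2.MORPH_OPEN,np.ones((9,9)));cs,_=cv2.findContours(m,cv2.RETR_EXTERNAL,cv2.CHAIN_APPROX_NONE)
b=max(cs,key=cv2.contourArea);(u,v),wh,an=cv2.minAreaRect(b);print("cover",c[0]+130-v/s,c[1]+190-u/s,np.array(wh)/s,an)
E
```

```text
top seat 140 (array([561.5,   9.9]), array([87.4, 90.3]))
top seat 165 (array([561. ,  13.2]), array([78.1, 78.3]))
top L 140 (array([533.9, -89.1]), array([86., 86.]))
top L 165 (array([534.2, -91.8]), array([73.3, 75.1]))
top S 140 (array([605.5, 115.7]), array([61.2, 64.6]))
top S 165 (array([608.1, 114.4]), array([53.6, 54.5]))
scene seat 140 (array([562.2,  11.4]), array([71.9, 75.2]))
scene seat 165 (array([562.3,  11.2]), array([70.2, 74.3]))
scene L 140 (array([533.5, -93.4]), array([74.5, 78. ]))
scene L 165 (array([534.8, -91.8]), array([71.3, 73.5]))
scene S 140 (array([608.2, 113.9]), array([52.1, 55.2]))
scene S 165 (array([608.2, 113.9]), array([51. , 53.5]))
[105  11 143] [ 95  10 150]Traceback (most recent call last):
  File "<stdin>", line 12, in <module>
ValueError: max() iterable argument is empty
```

```bash
cat >> h.py <<'E'
SEAT=np.array([561.5,12.3]);L0=np.array([534.4,-91.8])
U=(SEAT-L0)/np.linalg.norm(SEAT-L0)
ROT=np.array([[U[0],U[1],0],[U[1],-U[0],0],[0,0,-1.]]).T
def st():
    s=sensors.read_state();print("t",round(s["t"],2),"eef",np.round(s["eef_pos"],1),"F",np.round(s["force"],1),"w",round(s["grip_width"],1))
E
python3 - <<'E'
from h import *
print("ik",ctrl.solve_ik([*(L0-44*U),80],ROT),ctrl.solve_ik([*(SEAT-39*U),80],ROT))
ctrl.gripper_to(44); print(ctrl.tcp_to_tips)
a=L0-44*U
ctrl.move_ptp([*a,110],ROT); st()
ctrl.move_l([*a,62],vel=120); st()
print(ctrl.move_l([*a,44],vel=20,threshold=5)); st()
for n in("scene","top"):
    p,d=optics.grab_frame(n); np.savez(n+"1.npz",p=p,d=d)
    c=(190,110,170,130) if n=="scene" else (200,150,110,90)
    cv2.imwrite(f"pics/{n}1.png",cv2.resize(p[c[1]:c[1]+c[3],c[0]:c[0]+c[2]],None,fx=4,fy=4)[:,:,::-1])
E
```

```text
ik [-4.11584350e-01  3.47527159e-01  1.76834826e+00 -4.44089210e-16
  1.02571724e+00 -1.56910388e-01] [-2.02811657e-01  3.68866795e-01  1.73804911e+00 -4.44089210e-16
  1.03467675e+00  5.18623052e-02]
25.0
t 2.42 eef [ 523.6 -135.5  110.5] F [-0.4 -0.6 -0. ] w 44.2
t 2.97 eef [ 523.4 -134.8   62. ] F [ 0.5 -0.  -0.1] w 44.0
True
t 3.85 eef [ 523.  -134.2   44. ] F [0.2 0.2 4.9] w 43.9
```

View pics/scene1.png

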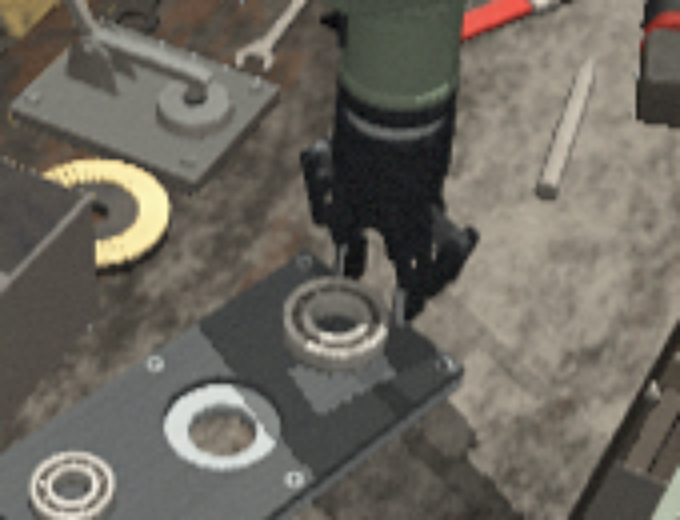

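The close view shows both fingertips on the cover just behind the large bearing, straddling it. The guarded descent found the cover at TCP z = 44, so the tips are at 21 mm. I lift 4 mm and push to about 20 mm short of the seat.

Run:
```python
from h import *
p=np.array(sensors.read_state()["eef_pos"]);ctrl.move_l([p[0],p[1],48],vel=40)
e=SEAT-61*U
print(ctrl.move_l([*e,48],vel=40,threshold=25)); st()
for n in("scene","top"):
    p,d=optics.grab_frame(n); np.savez(n+"2.npz",p=p,d=d)
    c=(180,120,170,130) if n=="scene" else (190,150,110,90)
    cv2.imwrite(f"pics/{n}2.png",cv2.resize(p[c[1]:c[1]+c[3],c[0]:c[0]+c[2]],None,fx=4,fy=4)[:,:,::-1])
L=SEAT-22*U
for n in("scene","top"):
    p=np.load(n+"2.npz")["p"]
    for thr in(110,130,150): 
        q=circ(n,p,L,39,36,thr); print(n,thr,None if q is None else (q[0].round(1),q[1]),L.round(1))
```

```text
False
t 6.63 eef [546.3 -46.9  48.1] F [-0.8 -3.9  1.1] w 44.0
scene 110 (array([556.6,  -4.1]), array([73.8, 81.2])) [556.  -9.]
scene 130 (array([556.4,  -8.5]), array([69.6, 73.4])) [556.  -9.]
scene 150 (array([538.6,   5.4]), array([24. , 56.6])) [556.  -9.]
top 110 (array([555.1, -12.2]), array([79. , 85.9])) [556.  -9.]
top 130 (array([561.4, -22.5]), array([56.6, 75.4])) [556.  -9.]
top 150 (array([561.4, -23.4]), array([54.2, 75.7])) [556.  -9.]
```

View pics/scene2.png

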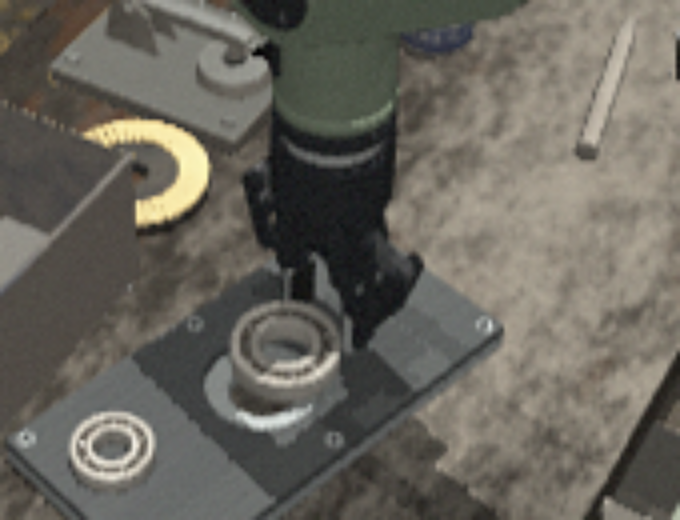

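The bearing overlaps the seat edge and sits where the model predicts (556.4,-8.5 against 556,-9), centred in the fingers. I push slowly the rest of the way.

Run:
```python
from h import *
for k in(48,43,39):
    e=SEAT-k*U
    print(k,ctrl.move_l([*e,48],vel=20,threshold=20)); st()
ctrl.hold(.3)
for n in("scene",):
    p,d=optics.grab_frame(n); np.savez(n+"3.npz",p=p,d=d)
    c=(180,120,170,130)
    cv2.imwrite(f"pics/{n}3.png",cv2.resize(p[c[1]:c[1]+c[3],c[0]:c[0]+c[2]],None,fx=4,fy=4)[:,:,::-1])
    for z in(30,39): 
        q=circ(n,p,SEAT,z,36,130); print(z,q)
```

```text
48 False
t 7.53 eef [549.5 -33.5  47.8] F [ 1.3 -0.1  0.3] w 44.0
43 False
t 7.93 eef [550.2 -28.9  47.7] F [-0.  -0.5 -0.4] w 44.0
39 False
t 8.28 eef [551.6 -25.2  48. ] F [ 0.1 -0.5 -0.7] w 44.2
30 (array([561.38470078,  13.22114258]), array([69.7, 72.6]))
39 (array([557.58650208,  19.31596451]), array([69.2, 71.1]))
```

View pics/scene3.png

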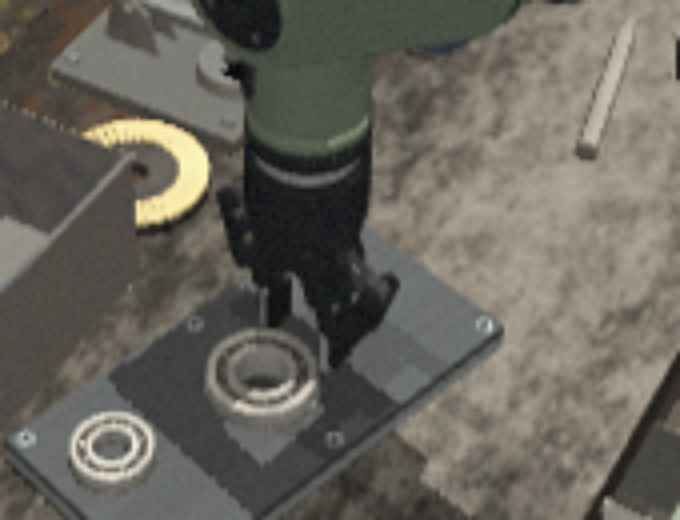

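The bearing looks dropped into the seat; its top rim at z = 30 fits at (561.4,13.2). I back off, lift clear and verify.

Run:
```python
from h import *
ctrl.move_l([*(SEAT-52*U),48],vel=60)
ctrl.move_l([*(SEAT-60*U),150],vel=150)
ctrl.move_ptp([330,-330,220],ROT); st()
for n in("scene","top"):
    p,d=optics.grab_frame(n); np.savez(n+"4.npz",p=p,d=d)
    all3(n,p,(562,12),(562,12),(608,114),zL=30)
    p0=np.load(n+"0.npz")["p"]
    # top-surface heights of bearing by depth
    c=optics.camera_params(n);R,t=np.array(c["R"]),np.array(c["t"]).ravel();K=np.array(c["mtx"])
    for r,z in((31,30),(50,21)):
        o=[]
        for a in np.arange(0,360,45):
            X=np.array([561.5+r*np.cos(np.radians(a)),12.7+r*np.sin(np.radians(a)),z]);q=K@(R@X+t);u,v=(q[:2]/q[2]).round().astype(int)
            Y=R.T@(np.linalg.inv(K)@np.array([u,v,1.])*d[v,u]-t);o.append(round(Y[2],1))
        print(n,"ring height r",r,o)
    df=cv2.absdiff(p,p0).max(2); print("diff grease/rivet/chisel", [int((df[y-12:y+12,x-14:x+14]>60).sum()) for x,y in ([(135,175),(372,173),(373,224)] if n=="top" else [(154,290),(289,122),(331,141)])])
p=np.load("scene4.npz")["p"];cv2.imwrite("pics/scene4.png",cv2.resize(p[110:310,130:370],None,fx=3,fy=3)[:,:,::-1])
```

```text
t 11.2 eef [ 330.4 -329.3  219.5] F [ 0.2 -0.2  0.5] w 44.0
scene seat 140 (array([566.1,   2.2]), array([69.2, 78.8]))
scene seat 165 (array([567.2,   1.7]), array([67.8, 76.2]))
scene L 140 (array([560.8,  11.7]), array([73. , 78.4]))
scene L 165 (array([561.7,  11.5]), array([71.9, 74.2]))
scene S 140 (array([608.2, 113.9]), array([52.4, 55.5]))
scene S 165 (array([608.2, 113.8]), array([51.3, 53.7]))
scene ring height r 31 [np.float64(31.5), np.float64(31.8), np.float64(33.4), np.float64(29.1), np.float64(30.4), np.float64(30.2), np.float64(28.2), np.float64(25.5)]
scene ring height r 50 [np.float64(23.5), np.float64(20.7), np.float64(21.7), np.float64(20.9), np.float64(22.4), np.float64(21.0), np.float64(20.3), np.float64(20.8)]
diff grease/rivet/chisel [0, 0, 0]
top seat 140 (array([561.9,  11.9]), array([90., 90.]))
top seat 165 (array([560.9,  13.2]), array([77.5, 79.4]))
top L 140 (array([561.9,  11.9]), array([86., 86.]))
top L 165 (array([559.7,  12.7]), array([76.5, 78.5]))
top S 140 (array([607.9, 113.9]), array([65.9, 65.9]))
top S 165 (array([608.1, 114.3]), array([53.8, 54.8]))
top ring height r 31 [np.float64(29.2), np.float64(24.1), np.float64(32.0), np.float64(33.3), np.float64(30.3), np.float64(32.0), np.float64(28.1), np.float64(30.7)]
top ring height r 50 [np.float64(27.9), np.float64(22.8), np.float64(23.2), np.float64(21.9), np.float64(18.9), np.float64(24.0), np.float64(19.0), np.float64(15.6)]
diff grease/rivet/chisel [0, 0, 0]
```

View pics/scene4.png

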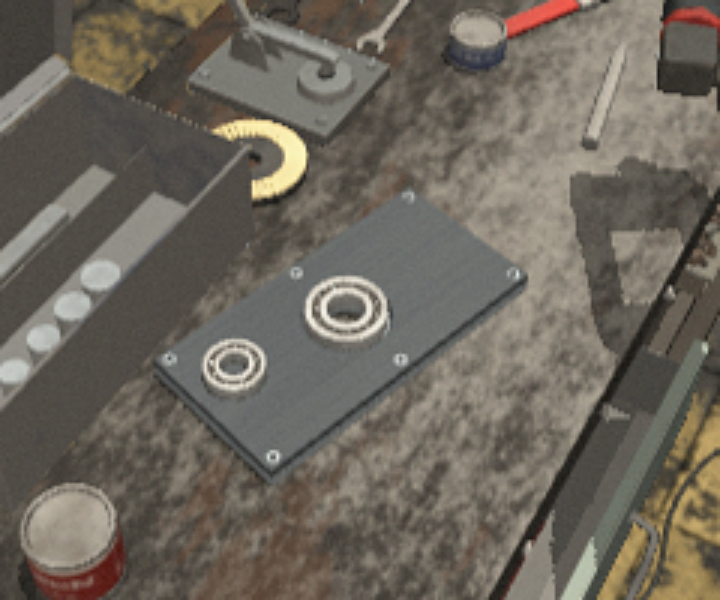

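The picture shows the large bearing seated, but the ring heights are noisy and could hide a slight tilt. I average depth frames and fit a plane.

Run:
```python
from h import *
yy,xx=np.mgrid[:384,:512]
for n in("scene","top"):
    fr=[optics.grab_frame(n) for _ in range(12)]
    d=np.mean([f[1] for f in fr],0)
    c=optics.camera_params(n);R,t=np.array(c["R"]),np.array(c["t"]).ravel();K=np.array(c["mtx"])
    P=np.stack([xx,yy,np.ones_like(xx)],-1)@np.linalg.inv(K).T*d[...,None]-t
    P=(P@R).reshape(-1,3)
    def fit(c,r0,r1,z0,z1,k):
        r=np.hypot(P[:,0]-c[0],P[:,1]-c[1]);Q=P[(r>r0)&(r<r1)&(P[:,2]>z0)&(P[:,2]<z1)]
        A=np.c_[Q[:,:2]-c,np.ones(len(Q))];s=np.linalg.lstsq(A,Q[:,2],rcond=None)[0]
        print(n,k,len(Q),"slope*72",(s[:2]*72).round(2),"z",s[2].round(2),"rms",np.std(Q[:,2]-A@s).round(2))
    fit(np.array([561.4,12.5]),28,34,25.5,45,"L"); fit(np.array([608.2,114]),18,25,31,45,"S")
    fit(np.array([561.4,12.5]),42,65,10,28,"cover")
```

```text
scene L 149 slope*72 [-0.44  0.59] z 30.52 rms 1.18
scene S 125 slope*72 [0.11 0.04] z 36.41 rms 1.15
scene cover 837 slope*72 [ 0.1  -0.06] z 22.27 rms 0.48
top L 136 slope*72 [0.46 0.59] z 29.64 rms 1.17
top S 106 slope*72 [0.95 0.22] z 35.38 rms 1.13
top cover 855 slope*72 [ 0.11 -0.04] z 21.34 rms 0.79
```

The bearing is flat: tilt is under 1 mm across its diameter, and its top is about 8.3 mm above the cover (9 mm nominal). I hand in the job.

```bash
python3 -c "
from h import *
st();ctrl.finish_job()"
```

```text
t 12.5 eef [ 330. -330.  220.] F [-0.6  0.4 -0.2] w 44.1
the job is handed in; nothing more can be done
```

The large bearing is in the seat and lies flat. I pushed it across the cover with both fingertips straddling its rear edge, without gripping or lifting it, then backed off and moved the hand clear. The job was handed in at 12.5 s.

**Last checks:**
- **Position:** the bearing's centre is at about (561, 12), within about 2 mm of the measured seat centre of (561.5, 12.3).
- **Height:** its top measures 8.3 mm above the cover, against 9 mm nominal. The depth noise is about 1 mm.
- **Tilt:** it is under 1 mm across the diameter. The first single-frame heights were scattered by several mm and hinted at a tilt. Averaging 12 frames from each camera did not bear that out.
- **Other objects:** the small bearing shows no clear move: its position repeats within 0.1 mm where the fits are clean. The two tins and the chisel show no change in the images.

No check failed in the end. The 140-threshold circle fits from the top camera were unreliable because they picked up the background, so I ignored them.

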